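Clear the loading board and find the thread of the extruder cap

ROBOT

A 7-joint arm with a two-finger parallel gripper is mounted at the origin on the work surface. World frame = base frame: x ahead of the robot, y to its left, z up, the work surface at z = 0. Lengths are in m, angles in degrees, forces in N, time in s.
With the tool pointing down it reaches from about 0.425 to 0.95 m from the base axis. Payload 16.7 kg.
Tool frame: the origin (TCP) lies between the finger pads; the fingertips stand 17 mm ahead of it and the grasp point (between the pads) lies 2 mm behind it; z points along the fingers, y is the line along which they close (so a half turn about z gives the same grasp; the last joint's range is limited). The gripper opens to 94 mm and grips with 3 to 60 N. Pads are 16 mm wide; open, the fingers measure 119 mm over their backs; the gripper's body (75 mm by 177 mm) begins 78 mm behind the grasp point.
Start: joints at [-74.227, 24.414, 4.234, 92.017, -1.954, 63.644, -3.845], TCP at [0.278, 0.615, 0.222] pointing down, gripper open.
Joint ranges: [-163.25, 163.25], [-28.42, 122.38], [-70.27, 78.77], [12.13, 141.07], [-58.53, 238.53], [9.26, 117.41], [-156.51, 156.51]. Speed limits (degrees/s): [108.29, 108.29, 136.94, 136.94, 172.46, 172.46, 172.46].

INTERFACE

Orientations are given as [roll, pitch, yaw] about the fixed x, y, z axes, in that order (R = Rz(yaw) Ry(pitch) Rx(roll)).
In Python, from rig import monitor, cams, r gives the robot as it stands. The module is installed in compiled form; this text tells all that it offers.
- The arm moves only by the tool drive_tool, never from a script. Its argument "increments" is a list of rows, each a list of 4 numbers: the shift along the world's x, y, z scaled (see below), then the turn about the world's z scaled (see below). In form: [[dx, dy, dz, roll], ...]. A call has 1 to 20 rows; each row shifts and turns the commanded pose from where the row before left it; what a row does not reach is not made up. The controller multiplies each number of a shift by 400 mm and each number of a turn by 180 degrees. A row lasts 1/12 s, in which the tool goes at most 41.7 mm and 7.16 degrees, less where a joint would pass 70% of its speed; a pose out of reach is approached as far as the arm can. A call with a number of a shift or a turn outside -1 to 1 is refused whole. A call with a gripper value outside its range is refused whole. "hand" is the gripper's target within -1 to 1 (shut at 1, half-way at 0, fully open at -1), set as the call begins (left out, the last holds). The fingers move at their own pace and stop on an object; "newtons" is the grip in N (left out, the last holds). Time passes only in rows, so rows that do not move let the fingers close. It gives the time, the measured TCP pose, the force, the opening and the grip force at its end, in the units of the state.
- monitor.observe(): the state, without advancing time (a new reading comes with each control period).
- cams.camera(name): name is "scene" or "top"; returns the picture (384x512x3 uint8, red, green, blue); there is no depth.
- cams.camera_params(name): a dict with "vertical_fov" (degrees; the focal length in pixels is half the picture's height over the tangent of half this angle, whatever the lens; pixels are square), "cx", "cy" (the principal point, pixels), "T" (4x4, takes a point from camera to world coordinates). Camera axes: x right, y down, z forward; pixel columns grow to the right and rows downward; lengths in m; the calibration is good to about 2 mm. A picture is of the moment at which its call begins. camera_params takes no time and is no camera call.
- r.finish_job(): hands the job in; it is judged then, once.
The state is a dict: "clock": time; "joints": joint angles; "qvel": joint speeds; "tau": joint torques, N m; "ee_pos": TCP position; "orientation": TCP orientation; "contact_force": force on the tool from outside, world axes, zero at the start; "torque": the same for the moment, N m; "grip_width": finger opening in m; "finger_force": force on a finger pad.
Only numpy, scipy, OpenCV 4.12 (cv2) and the standard library are available. Lean on these libraries where they do the work, as an engineer would, in place of code of your own. Each camera call takes 0.05 s, during which the arm holds its last target. There are 200 camera calls.

TASK

Get the used clay extruder barrel open for a die change: it is the one standing on the board littered with dry clay ends. First put both dry ends in the reclaim tub, then take the hexagonal cap off that barrel; look-alike barrels here have left- or right-hand threads, so feel, without forcing it, which way it gives, and finish with the gripper still holding the cap up, well clear of the barrel. Leave the other barrel capped and every other thing where it is.

Things in the scene. Friction and masses are not known exactly. Their poses are not given: they have to be found in the camera images.
- board_1: loading board 1: plywood 320 x 170 mm, 18 mm thick, fixed on the table, its front half faced with glued canvas; the socket of its barrel is 100 mm from the middle towards its own +x, away from the robot. Origin: centre of its underside. The one littered with the two dry clay ends; it may be on the left or the right
- board_1_socket (a point): point on the top of board 1 at the centre of its socket (a 58 mm collar, 38 mm high, on an 84 mm flange); the barrel within 30 mm of it is the one to uncap
- board_2: loading board 2: plywood 320 x 170 mm, 18 mm thick, fixed on the table, its front half faced with glued canvas; the socket of its barrel is 100 mm from the middle towards its own +x, away from the robot. Origin: centre of its underside. The clean one
- barrel_1: one of two look-alike extruder barrels: upright steel tube 44 mm thick, fixed in a board's socket. Origin: centre of its foot, 18 mm above the table; z up along its axis; its yaw means nothing. Its neck's rim is 185 mm above the origin. It may stand in either board. Its thread is left- or right-hand, which cannot be seen
- barrel_2: one of two look-alike extruder barrels: upright steel tube 44 mm thick, fixed in a board's socket. Origin: centre of its foot, 18 mm above the table; z up along its axis; its yaw means nothing. Its neck's rim is 185 mm above the origin. It may stand in either board. Its thread is left- or right-hand, which cannot be seen
- cap_1: hexagonal aluminium die cap on barrel_1: 50 mm across flats, 58 mm across corners, 38 mm high, about 0.16 kg. Origin: centre of its open underside, z up on the barrel's axis; a flat faces its x axis and every 60 degrees from it. Seated, its underside is 169 mm and its top 207 mm above the table; the barrel below is narrower, so fingers may reach past the skirt
- cap_2: hexagonal aluminium die cap on barrel_2: 50 mm across flats, 58 mm across corners, 38 mm high, about 0.16 kg. Origin: centre of its open underside, z up on the barrel's axis; a flat faces its x axis and every 60 degrees from it. Seated, its underside is 169 mm and its top 207 mm above the table; the barrel below is narrower, so fingers may reach past the skirt
- barrel_1_rim (a point): centre of barrel_1's rim under the cap. Coarse lug thread: turned the tightening way the cap meets a solid stop within 9 degrees (0.4 N m is enough to feel it); the loosening way it runs easily (under 0.1 N m), is free to lift after 42 to 52 degrees and meets a second stop at 76 to 92 degrees: turn about 65 degrees, lift straight up; clear of the neck after 35 mm
- barrel_2_rim (a point): centre of barrel_2's rim under the cap. Coarse lug thread: turned the tightening way the cap meets a solid stop within 9 degrees (0.4 N m is enough to feel it); the loosening way it runs easily (under 0.1 N m), is free to lift after 42 to 52 degrees and meets a second stop at 76 to 92 degrees: turn about 65 degrees, lift straight up; clear of the neck after 35 mm
- end_1: dry hard end of extruded clay bar, 46 (its x) x 30 (its y) x 28 mm high, 0.07 kg, lying on the canvas half of board 1, its top 46 mm above the table. Origin: centre of its underside, z up
- end_2: dry hard end of extruded clay bar, 36 (its x) x 32 (its y) x 34 mm high, 0.07 kg, lying on the canvas half of board 1, its top 52 mm above the table. Origin: centre of its underside, z up
- tub: reclaim tub: open grey plastic tub standing on the table to the left or right of the boards, heavy, does not shift; 200 (its x) x 160 (its y) x 85 mm high, walls 5 mm. Origin: centre of its underside
- tub_floor (a point): centre of the tub's inner floor, 7 mm above the table; axes as the tub
- wheel: cast banding wheel (small turntable) on the table on the side opposite the tub, heavy, fixed: round, 170 mm across, 58 mm high. Origin: centre of its underside
- modelling_tool: bystander: flat wooden modelling tool, 130 x 13 x 8 mm, lying on the littered board between the barrel and the clay; origin: middle of its underside
- ribbon_tool: bystander: ribbon tool, 130 x 11 x 10 mm, wooden handle and wire loop, lying on the other board; origin: its underside, near the middle
- slip_tin: bystander: open round tin of slip, 72 mm across, 28 mm high, on the canvas half of the clean board; origin: centre of its underside
- guide_strip: bystander: wooden guide strip 340 x 28 x 9 mm lying behind the boards; origin: middle of its underside
- pinch_pot: bystander: small dry clay bowl, 90 mm across, 55 mm high, at the back on the robot's right; origin: centre of its underside
- plunger: bystander: the barrels' steel plunger, 220 mm long with a 38 mm piston and a ball-ended T handle 128 mm wide, lying at the back on the robot's left; origin: below its middle
Things that resemble listed ones, but are neither listed nor needed, are in the scene too. What is shaped like the cap_1 but green or purple is not meant.

How it is judged (in metres and radians):
On the way, in this order (a step that is already met when the one before it is completed fails the run):
1. both dry clay ends lie in the reclaim tub, let go (x of end_1 in the frame of tub_floor between -0.095 and 0.095 m and y of end_1 in the frame of tub_floor between -0.075 and 0.075 m and z of each of end_1, end_2 in the frame of tub_floor below 0.055 m and contact force between the fingers and end_1 below 0.1 N and x of end_2 in the frame of tub_floor between -0.095 and 0.095 m and y of end_2 in the frame of tub_floor between -0.075 and 0.075 m and contact force between the fingers and end_2 below 0.1 N), for 0.2 s.
2. the cap of the barrel on the littered board is off: its underside at least 50 mm above its seated height (((horizontal distance between barrel_1 and board_1_socket below 0.03 m and z of cap_1 in the frame of barrel_1 above 0.201 m) or (horizontal distance between barrel_2 and board_1_socket below 0.03 m and z of cap_2 in the frame of barrel_2 above 0.201 m))), for 0.2 s.
At the end, for the whole second after the job is handed in: Both dry ends lie within the tub's walls, let go. The cap of the barrel on board 1 is held by the fingers (over 1 N), still (under 40 mm/s), its underside at least 50 mm above its seated height, which is 16 mm above the barrel's rim, and it touches neither barrel (all of step 1 and ((horizontal distance between barrel_1 and board_1_socket below 0.03 m and z of cap_1 in the frame of barrel_1 above 0.201 m and contact force between the fingers and cap_1 above 1 N and contact force between cap_1 and barrel_1 below 0.1 N and contact force between cap_1 and barrel_2 below 0.1 N and linear speed of cap_1 below 0.04 m/s) or (horizontal distance between barrel_2 and board_1_socket below 0.03 m and z of cap_2 in the frame of barrel_2 above 0.201 m and contact force between the fingers and cap_2 above 1 N and contact force between cap_2 and barrel_2 below 0.1 N and contact force between cap_2 and barrel_1 below 0.1 N and linear speed of cap_2 below 0.04 m/s))); the arm keeps its last pose, push and grip.
It fails at once if the other barrel's cap was disturbed (moved 12 mm) ((horizontal distance between barrel_1 and board_1_socket below 0.03 m and distance of cap_2 from where it was at the start of the episode above 0.012 m) or (horizontal distance between barrel_2 and board_1_socket below 0.03 m and distance of cap_1 from where it was at the start of the episode above 0.012 m)).
It fails at once if a cap was forced against its thread (over 160 N between cap and barrel) (contact force between cap_1 and barrel_1 above 160 N or contact force between cap_2 and barrel_2 above 160 N).
It fails at once if a bystander was shifted by more than 30 mm (distance of any of modelling_tool, ribbon_tool, slip_tin, guide_strip, pinch_pot, plunger from where it was at the start of the episode above 0.03 m).
It also fails if it takes over 72 s, if anything falls off the work surface, if the arm or the gripper's body presses on something with over 40 N, if the wrist force passes 120 N, or if a joint passes its speed limit or range.

## Working session

There is one attempt and no reset: what is moved stays moved. The work goes in short steps, Python scripts to look and compute and a tool call to move; the robot and the scene stay as the last step left them, time stands still between calls to the robot, and variables do not carry over. Pictures are saved under pics/ and viewed, at most 10 in all, crops included, and the job is handed in when it is done.

Besides the shell and the picture viewer there is one more tool, called after "Request:" as a command line: name --pt "numbers of a row" for each row, then --argument value for the rest. drive_tool: Moves the arm, as the interface text tells. Shifts and turns lie within -1 to 1; 1 stands for 400 mm of shift or 180 degrees of turn. Its arguments: {"type":"object","properties":{"increments":{"type":"array","items":{"type":"array","items":{"type":"number"}}},"hand":{"type":"number"},"newtons":{"type":"number"}},"required":["increments"]}

```bash
mkdir -p pics; cat > h.py <<'E'
import numpy as np, cv2
from rig import monitor, cams, r
def P(n):
    p=cams.camera_params(n); f=192/np.tan(np.radians(p["vertical_fov"])/2); return p,f
def w(n,u,v,z):
    p,f=P(n);T=np.array(p["T"]);d=T[:3,:3]@np.array([(u-p["cx"])/f,(v-p["cy"])/f,1]);o=T[:3,3]
    return (o+d*(z-o[2])/d[2]).round(4)
def pix(n,X):
    p,f=P(n);T=np.array(p["T"]);c=T[:3,:3].T@(np.array(X)-T[:3,3]);return (c[:2]/c[2]*f+[p["cx"],p["cy"]]).round(1)
def img(n): return cv2.cvtColor(cams.camera(n),cv2.COLOR_RGB2BGR)
E
python3 - <<'E'
from h import *
for n in("scene","top"):
    i=img(n);cv2.imwrite(f"pics/{n}0.png",i);cv2.imwrite(f"pics/{n}0b.png",cv2.resize(i,(800,600),interpolation=cv2.INTER_CUBIC));print(n,P(n))
print(monitor.observe())
E
```

```text
scene ({'vertical_fov': 57.072397473487534, 'cx': 254.09765588691624, 'cy': 196.41344480458926, 'T': array([[ 0.76980829,  0.40235023, -0.49548914,  1.12470736],
       [ 0.63827376, -0.48363371,  0.59891989, -0.69744409],
       [ 0.0013403 , -0.77731121, -0.62911484,  0.87868047],
       [ 0.        ,  0.        ,  0.        ,  1.        ]])}, np.float64(353.0878513635184))
top ({'vertical_fov': 43.19891055451027, 'cx': 255.15731428962738, 'cy': 194.8066588959769, 'T': array([[-1.18726050e-03, -9.89212587e-01,  1.46482246e-01,
         3.56896356e-01],
       [-9.99993315e-01,  1.68101924e-03,  3.24703394e-03,
        -2.17425808e-02],
       [-3.45824632e-03, -1.46477412e-01, -9.89207970e-01,
         1.40855297e+00],
       [ 0.00000000e+00,  0.00000000e+00,  0.00000000e+00,
         1.00000000e+00]])}, np.float64(484.95011460246974))
{'clock': 0.1, 'joints': array([-74.22611319,  24.44586588,   4.22950371,  92.04661574,
        -1.95455252,  63.64245357,  -3.84380912]), 'qvel': array([-0.11947969, -0.02526808, -0.0331773 , -0.10082388,  0.03807691,
       -0.06502113,  0.01928623]), 'tau': array([ 9.25320288e-03, -9.37454081e+01,  3.67798023e+00, -4.55032396e+01,
       -4.84640733e-02,  1.69783429e-02,  6.24500285e-05]), 'ee_pos': array([0.27804988, 0.61468248, 0.22186202]), 'orientation': array([-1.79937197e+02,  2.86944154e-03,  1.55660813e+02]), 'contact_force': array([ 0.41382678,  1.16415696, -0.52964457]), 'torque': array([ 0.03728211,  0.01142742, -0.0255016 ]), 'finger_force': 0.0, 'grip_width': 0.09418287302112369}
```

View pics/scene0b.png

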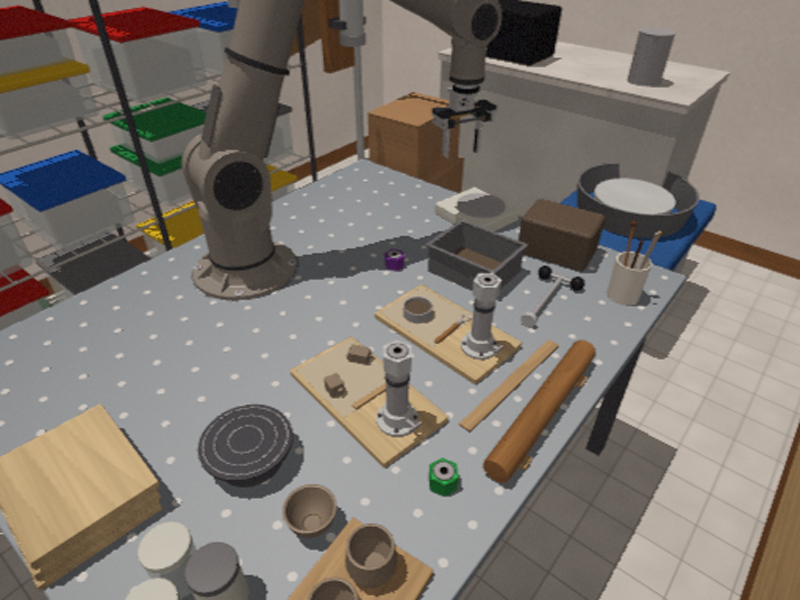

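View pics/top0b.png

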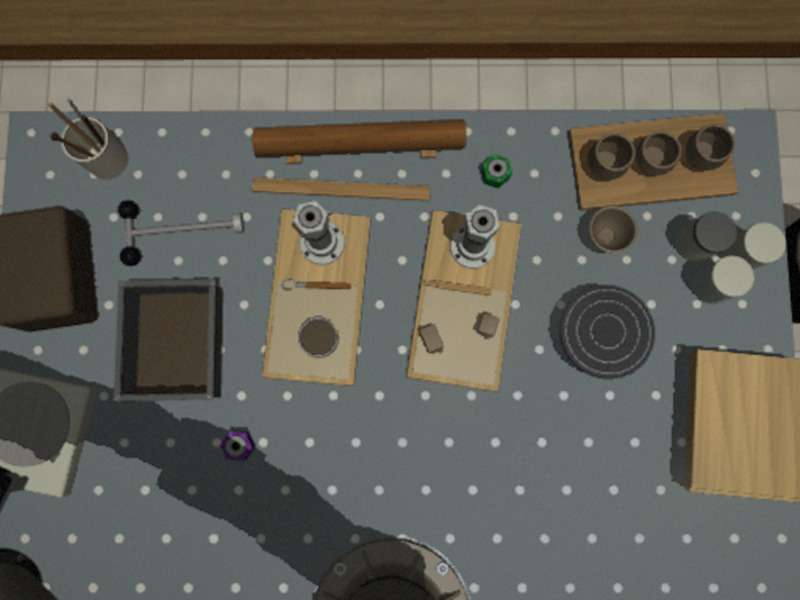

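The littered board is the right one (top view 800x600: ends at about (430,338) and (487,324)). Cap candidates are (481,220) on the littered board, (311,218) on the clean board, green (496,170) and purple (238,445), so I choose (481,220). The tub is at (167,338). Next is one close crop to check.

```bash
python3 - <<'E'
from h import *
i=cv2.imread("pics/top0.png")
# x 255-340, y 125-255 -> two pieces side by side, scale 6
a=cv2.resize(i[125:191,270:336],None,fx=6,fy=6,interpolation=cv2.INTER_CUBIC)
b=cv2.resize(i[187:253,260:326],None,fx=6,fy=6,interpolation=cv2.INTER_CUBIC)
for im,u0,v0 in((a,270,125),(b,260,187)):
    for k in range(0,66,10):
        cv2.putText(im,str(u0+k),(k*6,10),0,.35,(0,0,255));cv2.putText(im,str(v0+k),(0,k*6+4),0,.35,(0,0,255))
        cv2.line(im,(k*6,12),(k*6,18),(0,0,255));
cv2.imwrite("pics/crop1.png",np.hstack([a,b]))
E
```

```text
(no output)
```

View pics/crop1.png

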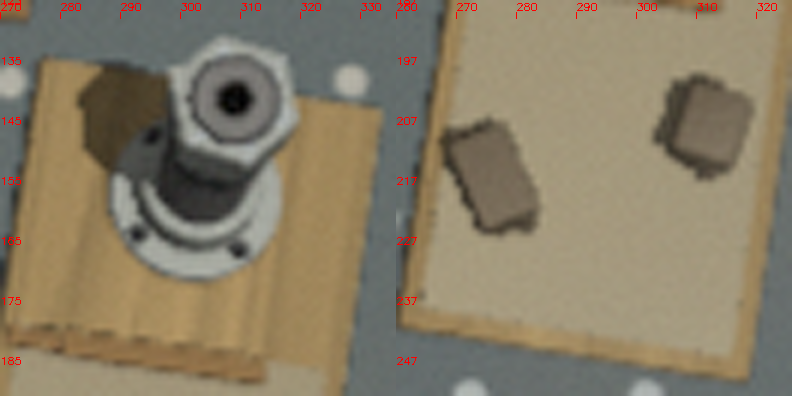

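```bash
python3 - <<'E'
from h import *
def C(pts,u0,v0,z): return np.array([w("top",u0+x/6-.4,v0+y/6-.4,z)[:2] for x,y in pts])
for nm,pts,o,z in(("e1",[(56,150),(100,133),(140,208),(95,226)],(260,187),.046),("e2",[(296,80),(357,100),(341,168),(277,148)],(260,187),.052),
  ("cap",[(222,38),(287,52),(298,112),(250,165),(182,147),(168,75)],(270,125),.207),("bore",[(233,98)],(270,125),.207)):
    c=C(pts,*o,z);m=c.mean(0);d=np.roll(c,-1,0)-c
    print(nm,m.round(4),np.linalg.norm(d,axis=1).round(4),np.degrees(np.arctan2(d[:,1],d[:,0])).round(1),np.degrees(np.arctan2(*(c-m).T[::-1])).round(1))
s=.64
for nm,pts,z in(("tubrim",[(118,279),(216,279),(219,398),(115,398)],.085),("board1",[(434,210),(521,221),(497,389),(408,377)],.018)):
    c=np.array([w("top",u*s,v*s,z)[:2] for u,v in pts]);print(nm,c,c.mean(0))
    d=np.roll(c,-1,0)-c;print(np.linalg.norm(d,axis=1),np.degrees(np.arctan2(d[:,1],d[:,0])))
for n,p in (("capL",(311,218,.207)),("wheel",(607,331,.058))):print(n,w("top",p[0]*s,p[1]*s,p[2]))
E
```

```text
e1 [ 0.4968 -0.0756] [0.0223 0.04   0.0228 0.0402] [ -68.7 -152.5  111.8   26.8] [  54.8   -3.3 -124.6  176.2]
e2 [ 0.5221 -0.1789] [0.03   0.0331 0.0312 0.0335] [-108.4  165.8   72.5  -16.3] [  25.4  -58.7 -153.1  120.5]
cap [ 0.6732 -0.1542] [0.0282 0.0265 0.0309 0.0298 0.0318 0.0283] [-102.7 -171.1  138.    74.6    9.8  -55.1] [  10.4  -48.5 -102.9 -168.2  133.1   70.2]
bore [ 0.6732 -0.1536] [0.] [0.] [0.]
tubrim [[0.5993 0.4813]
 [0.599  0.307 ]
 [0.3892 0.2946]
 [0.3894 0.4754]] [0.494225 0.389575]
[0.17430026 0.21016612 0.18080011 0.2099829 ] [ -90.0986157  -176.61753046   89.93661974    1.61008152]
board1 [[ 0.743  -0.0841]
 [ 0.7213 -0.2479]
 [ 0.4065 -0.1963]
 [ 0.4285 -0.0341]] [ 0.574825 -0.1406  ]
[0.16523114 0.31900094 0.16368519 0.31844976] [-97.54652262 170.69122208  82.27582259  -9.03342531]
capL [0.6775 0.1251 0.207 ]
wheel [ 0.5081 -0.3903  0.058 ]
```

Cap on littered board is at (0.673,-0.154), which matches the socket computed from the board. end_1 is at (0.497,-0.076) and end_2 at (0.522,-0.179). The tub centre is near (0.497,0.397). Moving above end_1.

Request:
drive_tool --pt "0.06 -0.096 0 -0.0363" --pt "0.06 -0.096 0 -0.0363" --pt "0.06 -0.096 0 -0.0363" --pt "0.06 -0.096 0 -0.0363" --pt "0.06 -0.096 0 -0.0363" --pt "0.06 -0.096 0 -0.0363" --pt "0.06 -0.096 0 -0.0363" --pt "0.06 -0.096 0 -0.0363" --pt "0.06 -0.096 0 -0.0363" --pt "0 -0.096 0 -0.0363" --pt "0 -0.096 0 -0.0363" --pt "0 -0.096 0 -0.0363" --pt "0 -0.096 0 -0.0363" --pt "0 -0.096 0 -0.0363" --pt "0 -0.096 0 -0.0363" --pt "0 -0.096 0 -0.0363" --pt "0 -0.096 0 -0.0363" --pt "0 -0.096 0 -0.0363" --pt "0 0 -0.05 -0.0363" --pt "0 0 -0.05 -0.0363" --hand -1 --newtons 20

```text
clock: 1.77
ee_pos: [0.4773, -0.0508, 0.1828]
orientation: [180.0, -0.2, 24.4]
contact_force: [0.3, 1.4, -0.8]
grip_width: 0.0939
finger_force: 0.0
```

Request:
drive_tool --pt "0.025 -0.0315 -0.05 0" --pt "0.025 -0.0315 -0.08 0" --pt "0 0 -0.08 0" --pt "0 0 -0.05 0" --pt "0 0 -0.02 0" --pt "0 0 0 0" --pt "0 0 0 0"

```text
clock: 2.35
ee_pos: [0.4971, -0.074, 0.071]
orientation: [180.0, 0.0, 25.0]
contact_force: [0.0, 0.5, 0.7]
grip_width: 0.094
finger_force: 0.0
```

```bash
python3 - <<'E'
from h import *
o=monitor.observe();print(o["ee_pos"],o["orientation"],o["joints"].round(0))
i=img("scene");x,y=pix("scene",[.5,-.1,.04]).astype(int);print(x,y)
a=cv2.resize(i[y-55:y+45,x-60:x+60],None,fx=4,fy=4,interpolation=cv2.INTER_CUBIC);
cv2.imwrite("pics/g1.png",a)
E
```

```text
[ 0.49708643 -0.07400101  0.07104787] [1.79998034e+02 5.19338276e-03 2.49640758e+01] [-29.  24.  37. 123. -23.  40. -41.]
224 229
```

View pics/g1.png

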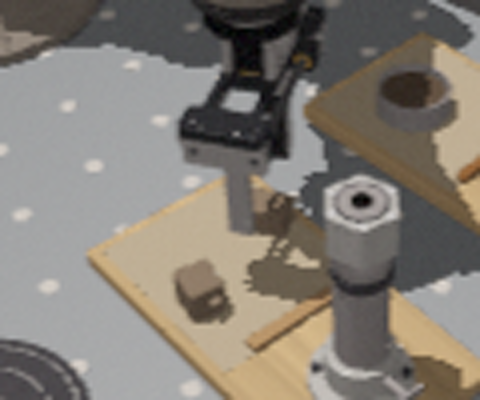

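The finger at (240,205) stands between the two ends, and end_1 at (270,210) sits in the gap behind it. Lowering and closing.

Request:
drive_tool --pt "0 0 -0.04 0" --pt "0 0 -0.035 0" --pt "0 0 -0.005 0" --pt "0 0 0 0"

```text
clock: 2.73
ee_pos: [0.4972, -0.0737, 0.0392]
orientation: [-180.0, -0.0, 25.0]
contact_force: [0.2, -0.9, 0.2]
grip_width: 0.0941
finger_force: 0.0
```

Request:
drive_tool --pt "0 0 0 0" --pt "0 0 0 0" --pt "0 0 0 0" --pt "0 0 0 0" --pt "0 0 0 0" --pt "0 0 0 0" --pt "0 0 0 0" --pt "0 0 0 0" --hand 1 --newtons 20

```text
clock: 3.4
ee_pos: [0.4969, -0.0739, 0.0385]
orientation: [-180.0, 0.0, 25.0]
contact_force: [0.2, 0.3, 0.8]
grip_width: 0.0443
finger_force: 0.0
```

Request:
drive_tool --pt "0 0 0 0" --pt "0 0 0 0" --pt "0 0 0 0" --pt "0 0 0 0" --pt "0 0 0 0"

```text
clock: 3.82
ee_pos: [0.4969, -0.0738, 0.0384]
orientation: [-180.0, 0.0, 25.0]
contact_force: [0.5, -0.4, -0.2]
grip_width: 0.03
finger_force: 19.8
```

Request:
drive_tool --pt "0 0 0.07 0" --pt "0 0 0.09 0" --pt "0 0.03 0.09 0.02" --pt "0 0.08 0.03 0.034" --pt "0 0.1 0 0.034" --pt "0 0.1 0 0.034" --pt "0 0.1 0 0.034" --pt "0 0.1 0 0.034" --pt "0 0.1 0 0.034" --pt "0 0.1 0 0.034" --pt "0 0.1 0 0.034" --pt "0 0.1 0 0.034" --pt "0 0.1 0 0.034" --pt "0 0.1 0 0" --pt "0 0 0 0" --pt "0 0 0 0"

```text
clock: 5.15
ee_pos: [0.4961, 0.3725, 0.1498]
orientation: [-180.0, 0.0, 90.0]
contact_force: [-0.0, -0.8, 0.6]
grip_width: 0.0298
finger_force: 19.8
```

```bash
python3 - <<'E'
from h import *
o=monitor.observe();print(o["ee_pos"],o["orientation"],o["joints"].round(0),o["grip_width"],o["finger_force"])
i=img("scene");t=img("top");x,y=pix("scene",[.5,.39,.1]).astype(int);x2,y2=pix("top",[.5,.39,.1]).astype(int);print(x,y,x2,y2)
a=np.hstack([cv2.resize(q[max(y-60,0):y+60,max(x-50,0):x+50][:120],(400,480),interpolation=cv2.INTER_CUBIC) for q,x,y in((i,x,y),(t,x2,y2))])
cv2.imwrite("pics/t1.png",a)
E
```

```text
[0.49605682 0.37247998 0.14975774] [-1.79965421e+02  1.73249684e-02  8.99728338e+01] [-59.  25.  21. 104. -11.  53. -34.] 0.029805965481256774 19.849500954151154
305 154 105 213
```

View pics/t1.png

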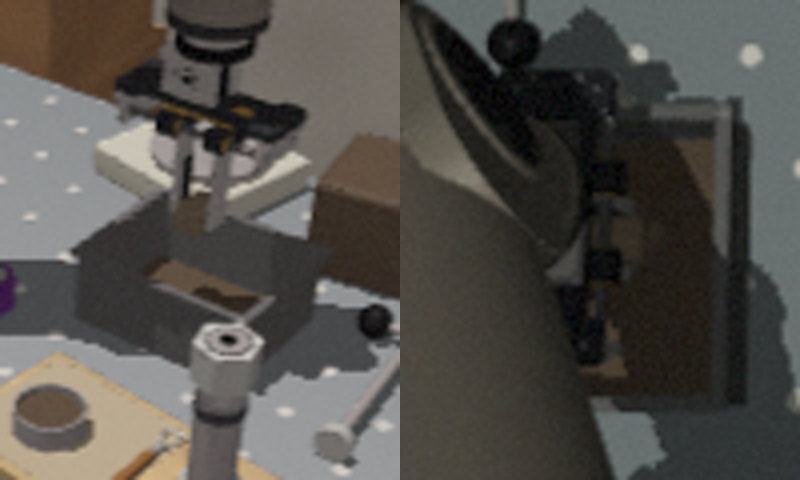

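The held end_1 hangs over the tub, well inside its walls (scene crop (195,215)). Lowering and letting go.

Request:
drive_tool --pt "0 0 -0.08 0" --pt "0 0 -0.09 0" --pt "0 0 -0.06 0" --pt "0 0 -0.01 0" --pt "0 0 0 0"

```text
clock: 5.67
ee_pos: [0.4967, 0.3684, 0.0536]
orientation: [-179.9, 0.1, 89.7]
contact_force: [0.7, 0.2, -0.1]
grip_width: 0.0303
finger_force: 19.8
```

Request:
drive_tool --pt "0 0 0 0" --pt "0 0 0 0" --pt "0 0 0 0" --pt "0 0 0 0" --pt "0 0 0.05 0" --pt "0 0 0.1 0" --pt "0 0 0.1 0" --hand -0.3

```text
clock: 6.25
ee_pos: [0.4964, 0.3695, 0.1554]
orientation: [-179.9, 0.1, 89.8]
contact_force: [1.1, 1.0, 0.6]
grip_width: 0.0607
finger_force: 0.0
```

Request:
drive_tool --pt "0 -0.06 0 0" --pt "0 -0.1 0 -0.01" --pt "0 -0.1 0 -0.01" --pt "0 -0.1 0 -0.01" --pt "0 -0.1 0 -0.01" --pt "0 -0.1 0 -0.01" --pt "0 -0.1 0 -0.01" --pt "0 -0.1 0 -0.01" --pt "0 -0.1 0 -0.01" --pt "0.01 -0.1 0 -0.01" --pt "0.01 -0.1 0 -0.009" --pt "0.01 -0.1 0 0" --pt "0.01 -0.1 0 0" --pt "0.01 -0.07 0 0" --pt "0.014 -0.041 -0.03 0" --pt "0 0 -0.08 0" --pt "0 0 -0.06 0" --pt "0 0 0 0"

```text
clock: 7.75
ee_pos: [0.5205, -0.1779, 0.0834]
orientation: [-179.7, 0.0, 71.9]
contact_force: [-0.7, 0.6, -0.8]
grip_width: 0.0607
finger_force: 0.0
```

```bash
python3 - <<'E'
from h import *
o=monitor.observe();print(o["ee_pos"],o["orientation"],o["joints"].round(0))
i=img("scene");x,y=pix("scene",[.54,-.15,.04]).astype(int);print(x,y)
a=cv2.resize(i[y-60:y+40,x-60:x+60],None,fx=5,fy=5,interpolation=cv2.INTER_CUBIC);
p=lambda z:tuple(((pix("scene",[*o["ee_pos"][:2],z])-[x-60,y-60])*5).astype(int).tolist());cv2.line(a,p(o["ee_pos"][2]),p(.052),(0,0,255),1)
cv2.imwrite("pics/g2.png",a)
E
```

```text
[ 0.52053173 -0.17793327  0.08339562] [-1.79738110e+02  4.50495457e-02  7.19292512e+01] [-13.  26.  32. 116. -20.  43.  13.]
222 243
```

View pics/g2.png

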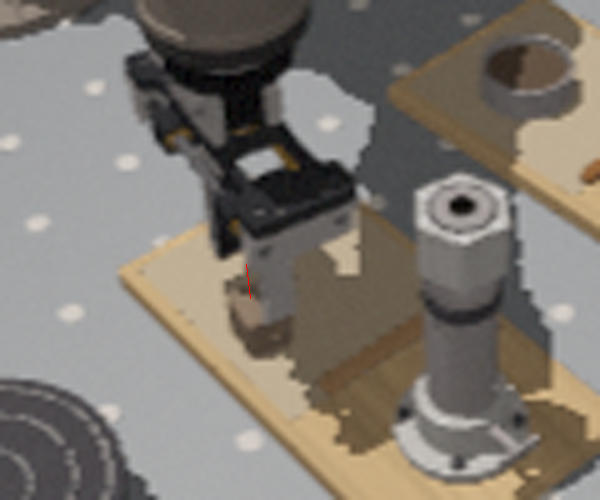

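The finger at (270,270) is in front of end_2, and the projected tool axis (250,300) lands on the centre of end_2's top. Lowering.

Request:
drive_tool --pt "0 0 -0.04 0" --pt "0 0 -0.04 0" --pt "0 0 -0.02 0" --pt "0 0 0 0"

```text
clock: 8.13
ee_pos: [0.5226, -0.1779, 0.0467]
orientation: [-180.0, -0.0, 72.0]
contact_force: [0.1, -0.2, -1.0]
grip_width: 0.0611
finger_force: 0.0
```

Request:
drive_tool --pt "0 0 0 0" --pt "0 0 0 0" --pt "0 0 0 0" --pt "0 0 0 0" --pt "0 0 0 0" --pt "0 0 0 0" --pt "0 0 0 0" --pt "0 0 0 0" --hand 1

```text
clock: 8.8
ee_pos: [0.5229, -0.1782, 0.0471]
orientation: [180.0, -0.0, 72.0]
contact_force: [-2.0, 1.5, 9.0]
grip_width: 0.0359
finger_force: 20.0
```

Request:
drive_tool --pt "0 0 0.07 0" --pt "-0.01 0 0.1 0" --pt "-0.012 0.03 0.09 0" --pt "-0.012 0.07 0 0.01" --pt "-0.012 0.1 0 0.01" --pt "-0.012 0.1 0 0.01" --pt "0 0.1 0 0.01" --pt "0 0.1 0 0.01" --pt "0 0.1 0 0.01" --pt "0 0.1 0 0.01" --pt "0 0.1 0 0.01" --pt "0 0.1 0 0.01" --pt "0 0.1 0 0.01" --pt "0 0.1 0 0" --pt "0 0.1 0 0" --pt "0 0.1 0 0" --pt "0 0.1 0 0" --pt "0 0.1 0 0" --pt "0 0.06 0 0" --pt "0 0 0 0"

```text
clock: 10.47
ee_pos: [0.4973, 0.452, 0.1499]
orientation: [-180.0, -0.1, 90.3]
contact_force: [-0.5, -0.4, -1.5]
grip_width: 0.0361
finger_force: 20.0
```

Request:
drive_tool --pt "0 -0.06 -0.05 0" --pt "0 0 -0.08 0" --pt "0 0 -0.08 0" --pt "0 0 -0.02 0" --pt "0 0 0 0" --pt "0 0 0 0"

```text
clock: 10.97
ee_pos: [0.4998, 0.4218, 0.0594]
orientation: [180.0, 0.0, 89.9]
contact_force: [0.2, 0.1, 0.1]
grip_width: 0.0356
finger_force: 20.0
```

Request:
drive_tool --pt "0 0 0 0" --pt "0 0 0 0" --pt "0 0 0 0" --pt "0 0 0 0" --pt "0 0 0.05 0" --pt "0 0 0.1 0" --pt "0 0 0.1 0" --pt "0 -0.1 0.1 0" --pt "0 -0.1 0.05 0" --pt "0 -0.1 0 0" --pt "0 -0.1 0 0" --pt "0 -0.1 0 0" --hand -0.4

```text
clock: 11.97
ee_pos: [0.4991, 0.2335, 0.2075]
orientation: [179.9, -0.1, 90.0]
contact_force: [1.2, 0.4, -0.2]
grip_width: 0.0657
finger_force: 0.0
```

```bash
python3 - <<'E'
from h import *
o=monitor.observe();print(o["ee_pos"],o["orientation"],o["joints"].round(0),o["grip_width"])
i=img("scene");t=img("top");x,y=pix("scene",[.5,.39,.03]).astype(int);x2,y2=pix("scene",[.673,-.154,.17]).astype(int)
a=np.hstack([cv2.resize(q[y-50:y+50,x-40:x+40],(400,500),interpolation=cv2.INTER_CUBIC) for q,x,y in((i,x,y),(i,x2,y2))])
print(x,y,x2,y2)
cv2.imwrite("pics/t2.png",a)
E
```

```text
[0.49914524 0.23346537 0.20746725] [ 1.79943089e+02 -7.66473192e-02  8.99783934e+01] [-54.  14.  26. 110.  -8.  57. -24.] 0.06568541557996473
304 168 253 234
```

View pics/t2.png

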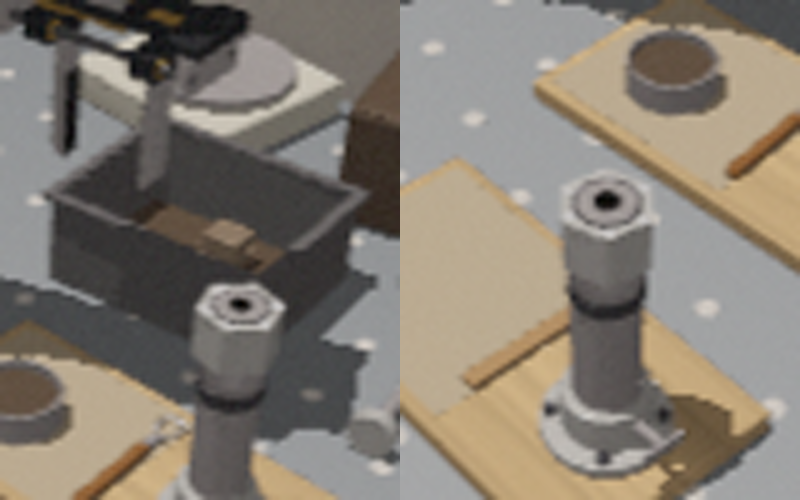

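One end shows in the tub at (230,235) and the canvas is empty; the other end is probably hidden by the near wall, and I'll check that from the top. The cap stands at scene pixel about (254,224). Moving above the cap.

Request:
drive_tool --pt "0 -0.07 0.063 0" --pt "0 -0.1 0.063 -0.02" --pt "0 -0.1 0.062 -0.02" --pt "0 -0.1 0 -0.02" --pt "0 -0.1 0 -0.02" --pt "0 -0.1 0 -0.018" --pt "0.06 -0.08 0 0" --pt "0.06 -0.08 0 0" --pt "0.06 -0.08 0 0" --pt "0.06 -0.06 0 0" --pt "0.06 -0.05 0 0" --pt "0.06 -0.03 0 0" --pt "0.05 -0.019 0 0" --pt "0.025 0 0 0" --pt "0 0 0 0" --hand -1

```text
clock: 13.32
ee_pos: [0.6746, -0.143, 0.2753]
orientation: [-180.0, 0.0, 72.3]
contact_force: [0.0, 0.5, 0.3]
grip_width: 0.0938
finger_force: 0.0
```

```bash
python3 - <<'E'
from h import *
o=monitor.observe();print(o["ee_pos"],o["orientation"],o["joints"].round(0),o["grip_width"])
print(w("scene",254,224,.207),pix("scene",[.6732,-.154,.207]))
i=img("scene");t=img("top");x,y=pix("top",[.5,.39,.03]).astype(int);x2,y2=pix("scene",[.673,-.154,.21]).astype(int)
a=np.hstack([cv2.resize(q[y-50:y+50,x-40:x+40],(400,500),interpolation=cv2.INTER_CUBIC) for q,x,y in((t,x,y),(i,x2,y2))])
print(x,y,x2,y2)
cv2.imwrite("pics/t3.png",a)
E
```

```text
[ 0.67463364 -0.14295876  0.27533385] [-1.79980444e+02  4.34775248e-02  7.23293567e+01] [-21.  28.  40.  88. -18.  71.   4.] 0.09381357006929755
[ 0.6727 -0.1513  0.207 ] [253.5 224.6]
112 216 253 223
```

View pics/t3.png

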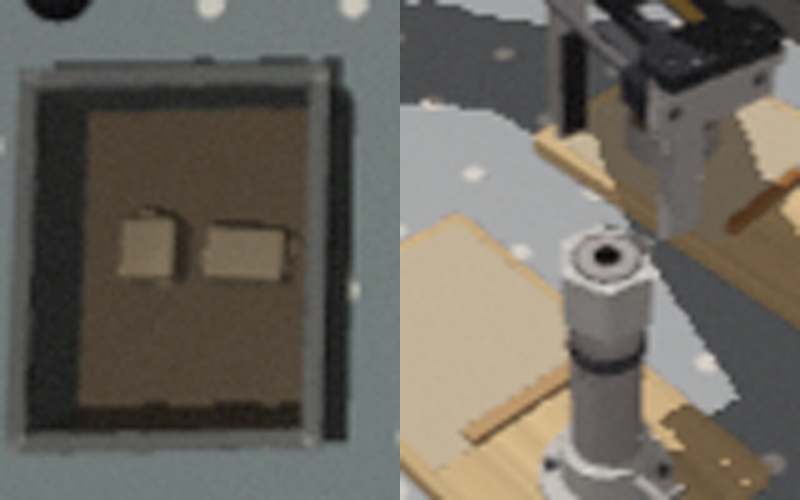

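Both ends lie in the tub, at (147,248) and (243,252). Cap centre from both cameras is about (0.673,-0.153). Centring, then lowering.

Request:
drive_tool --pt "-0.004 -0.025 0 0" --pt "0 0 0 0" --pt "0 0 -0.03 0" --pt "0 0 -0.03 0" --pt "0 0 -0.03 0" --pt "0 0 -0.03 0" --pt "0 0 -0.03 0" --pt "0 0 -0.03 0" --pt "0 0 -0.03 0" --pt "0 0 -0.008 0" --pt "0 0 0 0"

```text
clock: 14.33
ee_pos: [0.6713, -0.1531, 0.1874]
orientation: [-179.9, 0.0, 72.3]
contact_force: [-0.6, 0.1, 0.5]
grip_width: 0.0938
finger_force: 0.0
```

Request:
drive_tool --pt "0 0 0 0" --pt "0 0 0 0" --pt "0 0 0 0" --pt "0 0 0 0" --pt "0 0 0 0" --pt "0 0 0 0" --pt "0 0 0 0" --pt "0 0 0 0" --pt "0 0 0 0" --pt "0 0 0 0" --hand 1 --newtons 15

```text
clock: 15.17
ee_pos: [0.6718, -0.1532, 0.1888]
orientation: [-180.0, -0.0, 72.3]
contact_force: [-1.4, -0.2, 2.8]
grip_width: 0.0499
finger_force: 15.0
```

Request:
drive_tool --pt "0 0 0 0" --pt "0 0 0 0" --pt "0 0 0 0" --newtons 30

```text
clock: 15.42
ee_pos: [0.6718, -0.1532, 0.1888]
orientation: [180.0, -0.0, 72.3]
contact_force: [0.1, 0.6, 4.2]
grip_width: 0.0501
finger_force: 29.9
```

```bash
python3 -c "
from h import *
o=monitor.observe();print(o['orientation'],o['torque'],o['contact_force'],o['grip_width'])"
```

```text
[ 1.79998637e+02 -5.83495253e-03  7.23208059e+01] [ 0.06116426  0.35941395 -0.00821909] [0.1128313  0.55300839 4.1663842 ] 0.050075883752457855
```

Request:
drive_tool --pt "0 0 0 0.008" --pt "0 0 0 0.008" --pt "0 0 0 0.008" --pt "0 0 0 0"

```text
clock: 15.75
ee_pos: [0.6715, -0.1533, 0.1888]
orientation: [-180.0, -0.0, 76.8]
contact_force: [-2.9, 0.5, 4.9]
grip_width: 0.0497
finger_force: 30.0
```

```bash
python3 -c "
from h import *
o=monitor.observe();print(o['orientation'],o['torque'],o['contact_force'],o['grip_width'])"
```

```text
[-1.79981555e+02 -1.76710518e-02  7.67815375e+01] [ 0.24634914  0.75087785 -0.36385042] [-2.91091574  0.50751259  4.85014175] 0.049654403241219454
```

Request:
drive_tool --pt "0 0 0 0.005" --pt "0 0 0 0.005" --pt "0 0 0 0"

```text
clock: 16.0
ee_pos: [0.6715, -0.1533, 0.1888]
orientation: [-180.0, -0.0, 78.5]
contact_force: [-4.3, 0.4, 5.4]
grip_width: 0.0499
finger_force: 30.2
```

```bash
python3 -c "
from h import *
o=monitor.observe();print(o['orientation'],o['torque'],o['contact_force'],o['grip_width'])"
```

```text
[-1.79976359e+02 -2.55846703e-02  7.84761412e+01] [ 0.36850774  0.79699041 -0.81751024] [-4.28733255  0.4316519   5.41778865] 0.04985481362424052
```

Turning positive meets a stop (−0.36, then −0.82 N m), so I'll try the negative way gently.

Request:
drive_tool --pt "0 0 0 -0.015" --pt "0 0 0 -0.02" --pt "0 0 0 -0.02" --pt "0 0 0 -0.02" --pt "0 0 0 -0.02" --pt "0 0 0 0"

```text
clock: 16.5
ee_pos: [0.6718, -0.1536, 0.1888]
orientation: [180.0, 0.0, 61.1]
contact_force: [-0.4, -0.1, 5.3]
grip_width: 0.0499
finger_force: 29.9
```

```bash
python3 -c "
from h import *
o=monitor.observe();print(o['orientation'],o['torque'],o['contact_force'],o['grip_width'])"
```

```text
[1.79978957e+02 2.14836091e-02 6.11238714e+01] [-0.19271088  0.410418   -0.00686618] [-0.35974934 -0.11742874  5.326854  ] 0.04989058098578958
```

It runs freely this way, so the thread is left-hand. Continuing to about 66° from the stop.

Request:
drive_tool --pt "0 0 0 -0.029" --pt "0 0 0 -0.029" --pt "0 0 0 -0.029" --pt "0 0 0 -0.029" --pt "0 0 0 -0.029" --pt "0 0 0 -0.029" --pt "0 0 0 -0.029" --pt "0 0 0 -0.029" --pt "0 0 0 -0.029" --pt "0 0 0 -0.025" --pt "0 0 0 0" --pt "0 0 0 0"

```text
clock: 17.5
ee_pos: [0.6713, -0.1535, 0.1888]
orientation: [-180.0, 0.1, 9.9]
contact_force: [-5.8, 0.4, 7.8]
grip_width: 0.0498
finger_force: 30.0
```

```bash
python3 -c "
from h import *
o=monitor.observe();print(o['orientation'],o['torque'],o['contact_force'],o['grip_width'])"
```

```text
[-1.79999337e+02  5.38367102e-02  9.85705243e+00] [ 0.25981114  1.39345017 -0.11172721] [-5.75078087  0.38206358  7.77972118] 0.04980300232008304
```

Request:
drive_tool --pt "-0.001 0 0.005 0" --pt "0 0 0.008 0" --pt "0 0 0.008 0" --pt "0 0 0 0"

```text
clock: 17.83
ee_pos: [0.6713, -0.1531, 0.1975]
orientation: [-180.0, -0.0, 9.9]
contact_force: [-2.7, 0.9, -0.3]
grip_width: 0.0501
finger_force: 29.9
```

Lifts freely. Raising well clear.

Request:
drive_tool --pt "0 0 0.02 0" --pt "0 0 0.03 0" --pt "0 0 0.03 0" --pt "0 0 0.03 0" --pt "0 0 0.03 0" --pt "0 0 0.03 0" --pt "0 0 0.03 0" --pt "0 0 0.02 0" --pt "0 0 0.01 0" --pt "0 0 0 0" --pt "0 0 0 0" --pt "0 0 0 0" --pt "0 0 0 0" --pt "0 0 0 0"

```text
clock: 19.0
ee_pos: [0.6712, -0.1531, 0.2886]
orientation: [-180.0, 0.0, 9.9]
contact_force: [-0.1, -0.1, -1.4]
grip_width: 0.0497
finger_force: 29.9
```

```bash
python3 - <<'E'
from h import *
o=monitor.observe();print(o["ee_pos"],o["qvel"].round(1),o["contact_force"],o["grip_width"])
i=img("scene");cv2.imwrite("pics/f.png",cv2.resize(i[90:310,120:400],None,fx=2.7,fy=2.7,interpolation=cv2.INTER_CUBIC))
E
```

```text
[ 0.67119617 -0.15313983  0.28863182] [ 0.1 -0.2  0.1 -0.1 -0.1  0.  -0.1] [-0.09330864 -0.05640491 -1.42897957] 0.04966812781868837
```

View pics/f.png

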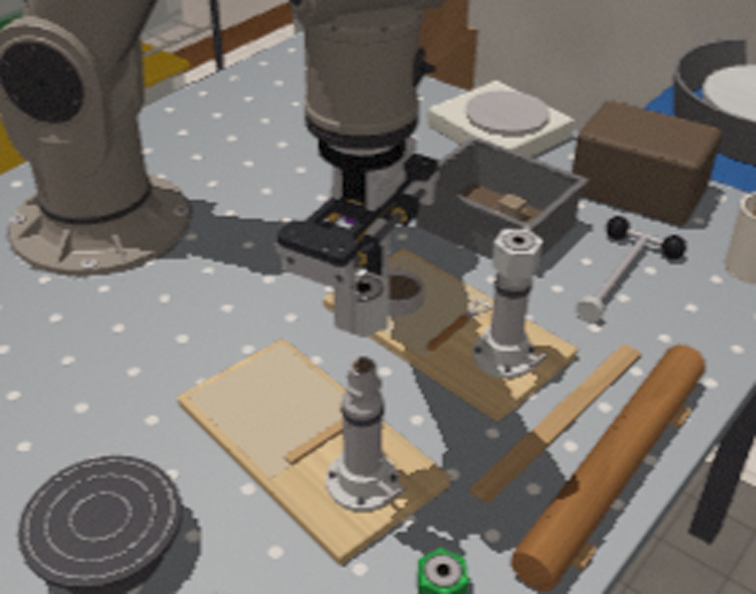

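The cap is held at (360,305), well above the bare neck at (363,365). The other barrel's cap and the bystanders look undisturbed.

```bash
python3 -c "
from h import *
print(r.finish_job())"
```

```text
the job is handed in; nothing more can be done
None
```

Job handed in at about 19 s; no pass/fail verdict came back. Both dry ends are in the tub, and the littered board's cap (left-hand thread) is off and held about 100 mm above its seat, with the other barrel still capped.

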